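Pour nuts from a spouted carton into a snack box

ROBOT

A 7-joint arm with a two-finger parallel gripper is mounted at the origin on the work surface. World frame = base frame: x ahead of the robot, y to its left, z up, the work surface at z = 0. Lengths are in m, angles in rad, forces in N, time in s.
With the tool pointing down it reaches from about 0.425 to 0.975 m from the base axis. Payload 16.7 kg.
Tool frame: the origin (TCP) lies at the very end of the fingers, on their centre line; the grasp point (between the pads) lies 19 mm behind it (robot.grasp_offset is the distance from the TCP to the grasp point, in m); z points along the fingers, y is the direction in which the jaws open and shut (so a half turn about z gives the same grasp; the last joint's range is limited). The gripper opens to 85 mm and grips with 20 to 120 N. Pads are 22 mm wide; open, the fingers measure 114 mm over their backs; the gripper's body (76 mm by 85 mm) begins 54 mm behind the grasp point. The pads swing forward as they close: fully open they stand 13 mm farther back than shut.
Start: joints at [-1.44, 0.426, 0.074, 1.606, -0.034, 1.111, -0.067], TCP at [0.186, 0.649, 0.231] pointing down, gripper open.
Joint ranges: [-2.85, 2.85], [-0.5, 2.14], [-1.23, 1.37], [0.21, 2.46], [-1.02, 4.16], [0.16, 2.05], [-2.73, 2.73]. Speed limits (rad/s): [1.89, 1.89, 2.39, 2.39, 3.01, 3.01, 3.01].

INTERFACE

Orientations are given as a unit quaternion [w, x, y, z].
In Python, from plant import monitor, grab_frame, job, robot gives the robot as it stands. The module is installed in compiled form; this text tells all that it offers.
- The arm moves only by the tool arm_command, never from a script. Its argument "rows" is text: rows parted by semicolons, each of 5 numbers parted by spaces: the shift along the world's x, y, z in cm, then the turn about the world's z in rad, then the finger opening in cm, from 0 to 8.54. A call has exactly 5 rows; each row is the pose to reach, as a shift and turn from the pose commanded when the call began; what a row does not reach only later rows make up. A row lasts 1/8 s, in which the tool goes at most 62.5 mm and 10.7 degrees, less where a joint would pass 70% of its speed; a pose out of reach is approached as far as the arm can. A call with a gripper value outside its range is refused whole. The fingers move at their own pace and stop on an object; the grip force is fixed at half the most. Time passes only in rows, so rows that repeat a pose let the fingers close, or fill a call up. It gives the time, the measured TCP pose, the force and the opening at its end, in the units of the state.
- monitor.state(): the state, without advancing time (a new reading comes with each control period).
- grab_frame(name): name is "side" or "top"; returns a dict with "img" (400x640x3 uint8, red, green, blue), "mtx" (3x3 intrinsics, pixels), "k1" (the pictures are not rectified: a ray, as slopes to the right and down, at radius r is drawn at 1 + k1 r^2 times it, then the intrinsics apply), "world_from_camera" (4x4, takes a point from camera to world coordinates). Camera axes: x right, y up, looking along -z (the intrinsics and any distortion apply to the point x, -y, -z); pixel columns grow to the right and rows downward; lengths in m; the calibration is good to about 2 mm. A picture is of the moment at which its call begins. There is no depth.
- job.close_job(): hands the job in, once; it reports no verdict.
The state is a dict: "t": time; "q": joint angles; "joint_vel": joint speeds; "joint_torque": joint torques, N m; "position": TCP position; "ee_rot": TCP orientation; "ft_force": force on the tool from outside, world axes, zero at the start; "moment": the same for the moment, N m; "finger_gap": opening from 0.0 (shut) to 1.0 (fully open).
Only numpy, scipy, OpenCV 4.12 (cv2) and the standard library are available. Lean on these libraries where they do the work, as an engineer would, in place of code of your own. Each camera call takes 0.05 s, during which the arm holds its last target.

TASK

Fold the carton's spout all the way out while the carton is still at rest in its stand, then tip the carton forwards with care until all five nuts have rolled out of it into the open bay of the snack box. Let the carton come back to rest with its spout still out, and slide the box's cover fully shut over the nuts; do not disturb the mug, the tin and the jar.

Things in the scene. Friction and masses are not known exactly. Their poses are not given: they have to be found in the camera images.
- stand: Dark steel tipping stand, fixed: foot plate 170 x 130 mm, two cheeks 178 mm high at y = +-56 mm. Origin on the table under the axle. -x is the pouring direction (towards the snack box), +x the rear, z up. Carton and cradle turn about the axle.
- axle (a point): Middle of the level axle (parallel to the stand's y), 165 mm above the stand's origin. CRADLE FRAME, used below: origin here, axes those of the stand but turned with the cradle; at rest it leans back by 0.17 rad (-x end higher). Kraft carton in it: x from -75 to +75, y +-36, floor at z = 12, flat top with clear window at z = 73 mm.
- carton (a joint): Tipping angle of cradle and carton, rad: 0 = at rest (leaning back 0.17), grows as the spout end goes down, stop at 0.95 (0.78 below level). A spring, 0.45 N m at rest to 0.7 N m tipped, swings it back to 0 within about 1 s when let go. Nuts leave the fully opened spout between about 0.6 and 0.8; tip steadily, over 3 to 5 s, up to 0.9.
- spout (a joint): Opening angle of the spout, rad: 0 = folded into the carton's -x end, grows as its top comes outwards and down, stop at 1.25 (fully out). Stays where left; 0.06 N m to move (about 1 N at the tab). A 3 mm cardboard flap 66 mm wide, hinged along its lower edge, with two side wings on its inner side (60 mm between them).
- tab (a point): Top end of the spout's thumb tab, mid-width, 85 mm from the spout's hinge line, in the flap's plane. The tab is 30 mm wide, 3 mm thick and stands 24 mm above the carton's top when folded, so it can be pushed outwards from behind.
- spout_hinge (a point): Middle of the spout's hinge line, at x = -75, z = 12 mm in the cradle frame; it turns with the carton.
- bar (a point): Middle of the round steel bar (10 mm thick, 76 mm long, along y) of the cradle's rear loop: x = 85, z = 105 mm in the cradle frame, 32 mm above the carton's top. Uprights at y = +-38 mm; free behind and under the bar. Pushed from behind towards -x it tips the carton, moving on an arc of 135 mm radius about the axle, about 115 mm forwards and 45 mm up.
- snackbox: Wooden snack box, fixed, 256 x 108 x 65 mm, with 10 mm high rails on both long edges and the end by the stand. Origin on the table under the middle of the open bay; x points to the stand, z up. Bay 122 (x) x 96 (y) mm inside, floor and walls 6 mm. From x = -67 to -189 mm a closed deck 65 mm high, over which the cover slides back.
- cover (a joint): How far the flat sliding cover is open, m: 0 = fully shut over the bay, 0.122 = fully back over the deck (towards the box's -x, away from the stand). About 1.2 N to slide; stays where left. Cover 126 x 89 x 5 mm between the rails, its top 70 mm above the table.
- lip (a point): Middle of the cover's pull lip: an upright strip 10 mm thick (x), 44 mm wide (y), from 70 to 90 mm above the table; this point at half thickness, 80 mm high. It stands near the cover's end away from the stand: push it from outside towards the stand to shut the cover. When shut it is at x = -61 mm of the snack box.
- nut0 (a point): Centre of one of the five alike hard-shelled round nuts, 26 mm across, 12 g; at the start in the rear of the carton.
- nut1 (a point): Centre of one of the five alike hard-shelled round nuts, 26 mm across, 12 g; at the start in the rear of the carton.
- nut2 (a point): Centre of one of the five alike hard-shelled round nuts, 26 mm across, 12 g; at the start in the rear of the carton.
- nut3 (a point): Centre of one of the five alike hard-shelled round nuts, 26 mm across, 12 g; at the start in the rear of the carton.
- nut4 (a point): Centre of one of the five alike hard-shelled round nuts, 26 mm across, 12 g; at the start in the rear of the carton.
- mug: White mug with one handle, 76 mm wide, 85 mm high, bystander. Origin under its centre.
- tin: Food tin, 74 mm wide, 85 mm high, bystander. Origin under its centre.
- jar: Amber jar, 64 mm wide, 95 mm high, bystander. Origin under its centre.

How it is judged:
On the way, in this order (a step that is already met when the one before it is completed fails the run):
1. the spout is out (over 1.05 rad) with the carton still at rest (under 0.12 rad) (value of joint spout above 1.05 rad and value of joint carton below 0.12 rad), for 0.2 s.
2. all five nuts are in the bay of the snack box (x of nut0 in the frame of snackbox between -0.062 and 0.062 m and y of nut0 in the frame of snackbox between -0.049 and 0.049 m and height (world z) of nut0 between 0 and 0.06 m and x of nut1 in the frame of snackbox between -0.062 and 0.062 m and y of nut1 in the frame of snackbox between -0.049 and 0.049 m and height (world z) of nut1 between 0 and 0.06 m and x of nut2 in the frame of snackbox between -0.062 and 0.062 m and y of nut2 in the frame of snackbox between -0.049 and 0.049 m and height (world z) of nut2 between 0 and 0.06 m and x of nut3 in the frame of snackbox between -0.062 and 0.062 m and y of nut3 in the frame of snackbox between -0.049 and 0.049 m and height (world z) of nut3 between 0 and 0.06 m and x of nut4 in the frame of snackbox between -0.062 and 0.062 m and y of nut4 in the frame of snackbox between -0.049 and 0.049 m and height (world z) of nut4 between 0 and 0.06 m), for 0.2 s.
3. the cover is shut with the nuts inside (all of step 2 and value of joint cover below 0.006 m), for 0.2 s.
At the end, for the whole second after the job is handed in: All five nuts are inside the bay of the snack box, the cover is shut to within 6 mm, the carton is back at rest (tipping angle under 0.1 rad) with its spout still out (over 0.9 rad) (all of step 3 and value of joint carton below 0.1 rad and value of joint spout above 0.9 rad); the robot touches nothing.
It fails at once if a bystander (mug, tin or jar) is moved by more than 30 mm or tipped (distance of any of mug, tin, jar from where it was at the start of the episode above 0.03 m or angle between any of mug, tin, jar's own z axis and vertical above 0.3 rad).
It also fails if it takes over 67 s, if anything falls off the work surface, if the arm or the gripper's body presses on something with over 40 N, if the wrist force passes 120 N, or if a joint passes its speed limit or range.

## Working session

There is one attempt and no reset: what is moved stays moved. The work goes in short steps, Python scripts to look and compute and a tool call to move; the robot and the scene stay as the last step left them, time stands still between calls to the robot, and variables do not carry over. Pictures are saved under pics/ and viewed, and the job is handed in when it is done.

Besides the shell and the picture viewer there is one more tool, called as name(argument=value, ...), one argument or row to a line, values as JSON. arm_command: Moves the arm, as the interface text tells. Its arguments: {"type":"object","properties":{"rows":{"type":"string"}},"required":["rows"]}

```bash
mkdir -p pics; cat > h.py <<'E'
import numpy as np, cv2
from plant import monitor, grab_frame, job, robot
def snap(name,fn):
    f=grab_frame(name); cv2.imwrite('pics/'+fn,f['img'][:,:,::-1]); np.save('pics/'+name+'.npy',f,allow_pickle=True); return f
def load(name): return np.load('pics/'+name+'.npy',allow_pickle=True).item()
def ray(f,u,v):
    K=np.array(f['mtx']);k=f['k1']
    d=np.array([(u-K[0,2])/K[0,0],(v-K[1,2])/K[1,1]]);p=d.copy()
    for _ in range(30): p=d/(1+k*(p@p))
    T=np.array(f['world_from_camera']); r=T[:3,:3]@np.array([p[0],-p[1],-1.]); return T[:3,3],r
def onz(f,u,v,z):
    o,r=ray(f,u,v); return o+r*(z-o[2])/r[2]
def proj(f,P):
    T=np.array(f['world_from_camera']);c=T[:3,:3].T@(np.array(P)-T[:3,3]);p=np.array([c[0],-c[1]])/-c[2]
    p=p*(1+f['k1']*(p@p));K=np.array(f['mtx']);return np.array([K[0,0]*p[0]+K[0,2],K[1,1]*p[1]+K[1,2]])
def tri(f1,uv1,f2,uv2):
    o1,r1=ray(f1,*uv1);o2,r2=ray(f2,*uv2);A=np.stack([r1,-r2],1);s=np.linalg.lstsq(A,o2-o1,rcond=None)[0]
    a=o1+s[0]*r1;b=o2+s[1]*r2;return (a+b)/2,np.linalg.norm(a-b)
E
python3 - <<'E'
from h import *
for n in('side','top'):
    f=snap(n,n+'0.png');print(n,f['mtx'],f['k1'],np.round(f['world_from_camera'],3))
print(monitor.state())
E
```

```text
side [[416.70563433   0.         313.31690529]
 [  0.         416.70563433 206.95588864]
 [  0.           0.           1.        ]] 0.02041840008655023 [[-0.795  0.465 -0.389  0.248]
 [-0.606 -0.598  0.525  0.558]
 [ 0.012  0.653  0.757  0.859]
 [ 0.     0.     0.     1.   ]]
top [[415.0272114    0.         307.40866473]
 [  0.         415.0272114  199.14084245]
 [  0.           0.           1.        ]] -0.07387289334295524 [[ 0.052  0.975 -0.214  0.408]
 [-0.999  0.052 -0.005  0.085]
 [ 0.006  0.214  0.977  1.145]
 [ 0.     0.     0.     1.   ]]
{'t': 0.1, 'q': array([-1.44052567,  0.42670454,  0.07388559,  1.60656443, -0.03407187,
        1.11078482, -0.06709447]), 'joint_vel': array([-2.60733784e-05, -2.09537724e-03, -1.43929678e-04,  3.93304652e-05,
        5.21553849e-04, -2.37251231e-03, -5.41011437e-04]), 'joint_torque': array([ 8.55401682e-03, -9.51527095e+01,  3.77115503e+00, -4.64409077e+01,
        1.94376142e-02,  6.37646299e-03, -3.95084328e-05]), 'position': array([0.1863417 , 0.64837814, 0.23064875]), 'ee_rot': array([-2.09590048e-05,  1.39451287e-01,  9.90228750e-01, -6.00377522e-04]), 'ft_force': array([-0.24022726, -0.66734904,  0.14989988]), 'moment': array([ 0.03954691, -0.00649302, -0.02704743]), 'finger_gap': 1.001366029079405}
```

View pics/side0.png

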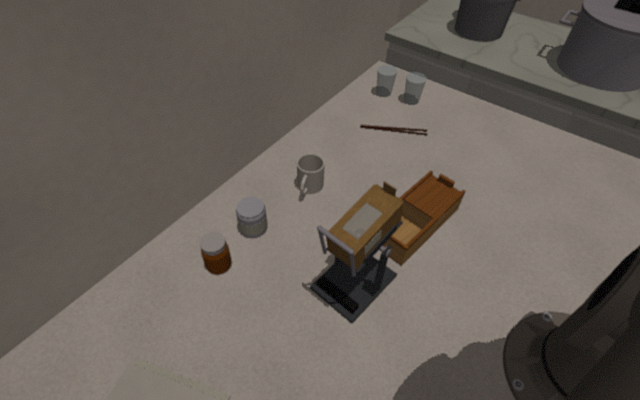

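View pics/top0.png

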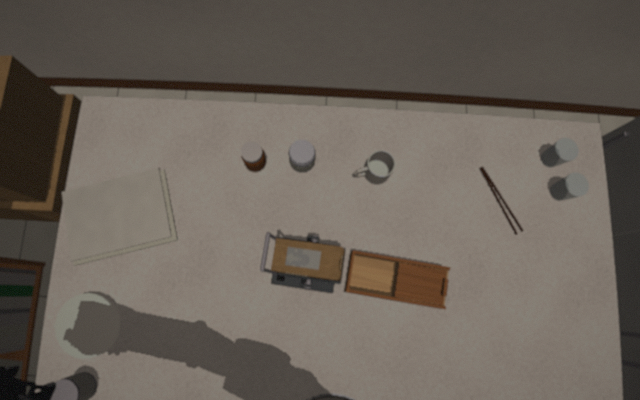

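```bash
python3 - <<'E'
from h import *
t=load('top');s=load('side')
print(proj(t,[.186,.648,.23]),proj(s,[.186,.648,.23]),proj(t,[0,0,0]))
def crop(f,x0,y0,x1,y1,k,fn):
    im=f['img'][y0:y1,x0:x1,::-1];im=cv2.resize(im,None,fx=k,fy=k,interpolation=cv2.INTER_CUBIC);im=cv2.convertScaleAbs(im,alpha=1.6,beta=10);cv2.imwrite('pics/'+fn,im)
crop(t,250,220,460,320,3.8,'topc.png')
crop(s,290,160,480,330,3.5,'sidec.png')
E
```

```text
[ 38.33660826 377.30720595] [299.71295803 729.97906952] [329.75627815 452.3709738 ]
```

View pics/topc.png

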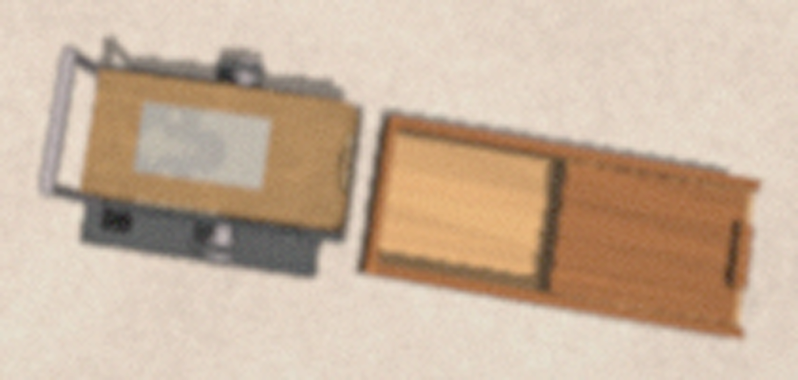

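View pics/sidec.png

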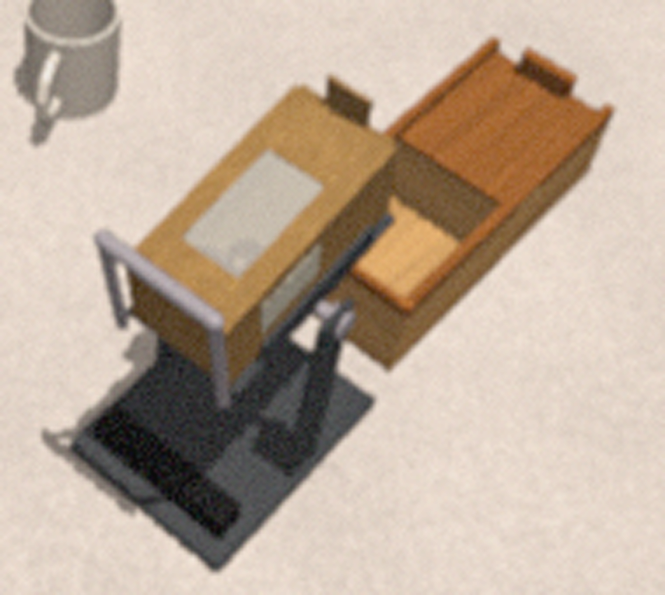

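```bash
cat > m.py <<'E'
from h import *
t=load('top');s=load('side')
T=lambda a,b:(250+a/3.8,220+b/3.8)
S=lambda a,b:(290+a/3.5,160+b/3.5)
r=lambda x:np.round(x,4)
def tr(n,a,b):
    p,e=tri(t,T(*a),s,S(*b));print(n,r(p),r(e));return p
b1=tr('barA',(70,50),(100,237));b2=tr('barB',(47,190),(217,320))
print('bar len',np.linalg.norm(b1-b2),'mid',r((b1+b2)/2), 'yaw of stand y', np.arctan2(*(b1-b2)[:2][::-1]))
tr('tabtop',(345,168),(351,91))
tr('cartonR-top-front',(340,230),(393,150))
# box: rail top height .075
z=.075
c=[onz(t,*T(*p),z) for p in [(385,113),(362,272),(740,336),(760,182)]]
for x in c: print(r(x))
print('L',np.linalg.norm((c[0]+c[1]-c[2]-c[3])/2),'W',np.linalg.norm((c[0]-c[1])),np.linalg.norm(c[2]-c[3]))
cs=[onz(s,*S(*p),z) for p in [(412,308),(610,110),(495,42)]]
for x in cs: print('side',r(x))
d=(c[0]+c[1]-c[2]-c[3])/2;print('yaw',np.arctan2(d[1],d[0]))
print('lip side',r(onz(s,*S(551,70),.085)),'top', r(onz(t,*T(740,252),.09)))
E
python3 m.py
```

```text
barA [0.5236 0.1703 0.249 ] 0.0021
barB [0.444  0.1776 0.2509] 0.0015
bar len 0.07990687873378666 mid [0.4838 0.1739 0.2499] yaw of stand y -0.09161136960350422
tabtop [0.4648 0.0129 0.2681] 0.0004
cartonR-top-front [0.4322 0.0124 0.2401] 0.0016
[ 0.5154 -0.0289  0.075 ]
[ 0.4089 -0.0169  0.075 ]
[ 0.3783 -0.2709  0.075 ]
[ 0.4809 -0.2856  0.075 ]
L 0.2574032457733672 W 0.10718968979698919 0.10372775858502958
side [ 0.4041 -0.0191  0.075 ]
side [ 0.3758 -0.2656  0.075 ]
side [ 0.4753 -0.2783  0.075 ]
yaw 1.4440059069301423
lip side [ 0.4259 -0.2663  0.085 ] top [ 0.4332 -0.2663  0.09  ]
```

arm_command(
  rows="1 -1 6 -0.18 0; 6 -4 10 -0.36 0; 11 -8 13 -0.54 0; 16 -13 14 -0.72 0; 20 -18 15 -0.9 0",
)

```text
t: 0.72
position: [0.3706, 0.4871, 0.3772]
ee_rot: [-0.0, 0.559, 0.829, 0.0]
ft_force: [0.6, 0.4, 0.0]
finger_gap: 0.003
```

arm_command(
  rows="2 -5 0 -0.1 0; 4 -11 0 -0.2 0; 6 -17 0 -0.3 0; 7 -23 0 -0.4 0; 8 -29 0 -0.5 0",
)

```text
t: 1.35
position: [0.4493, 0.1964, 0.3767]
ee_rot: [-0.0, 0.746, 0.666, -0.0]
ft_force: [1.0, 0.2, 0.4]
finger_gap: 0.0
```

arm_command(
  rows="0 -5 0 0 0; 0 -9 0 0 0; 0 -13 -1 0 0; 0.2 -13.9 -3 0 0; 0.2 -13.9 -6 0 0",
)

```text
t: 1.98
position: [0.4516, 0.0587, 0.3167]
ee_rot: [-0.0, 0.745, 0.667, 0.001]
ft_force: [0.9, 1.5, -0.9]
finger_gap: 0.003
```

arm_command(
  rows="0 0 0 0 0; 0 0 0 0 0; 0 0 0 0 0; 0 0 -1 0 0; 0 0 -2 0 0",
)

```text
t: 2.6
position: [0.4513, 0.0597, 0.2963]
ee_rot: [-0.0, 0.745, 0.668, 0.0]
ft_force: [0.5, 0.2, 0.3]
finger_gap: 0.002
```

```bash
cat > look.py <<'E'
import sys
from h import *
n=sys.argv[1]
def crop(f,x0,y0,x1,y1,k,fn):
    im=f['img'][y0:y1,x0:x1,::-1];im=cv2.resize(im,None,fx=k,fy=k,interpolation=cv2.INTER_CUBIC);im=cv2.convertScaleAbs(im,alpha=1.6,beta=10);cv2.imwrite('pics/'+fn,im);return im
for c in sys.argv[2:]:
    f=snap(c,c+'_full_'+n+'.png')
    if c=='top': crop(f,250,220,460,320,3.8,'top'+n+'.png')
    else: crop(f,290,160,480,330,3.5,'side'+n+'.png')
st=monitor.state();print(st['t'],st['position'],st['ft_force'],np.round(st['q'],2))
E
python3 look.py 1 side top
```

```text
2.7 [0.45068903 0.05942535 0.29565149] [-0.28307082 -0.14874185  1.57507131] [-0.97 -0.04  0.69  2.02  0.03  1.15 -0.4 ]
```

View pics/side1.png

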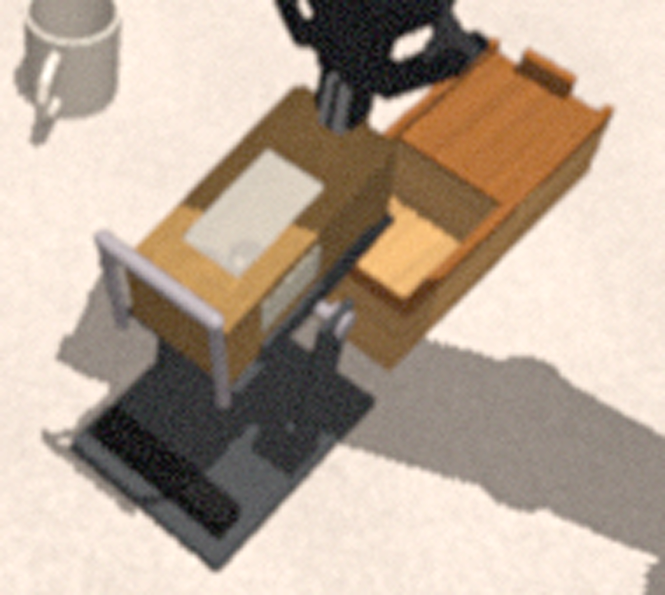

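View pics/top1.png

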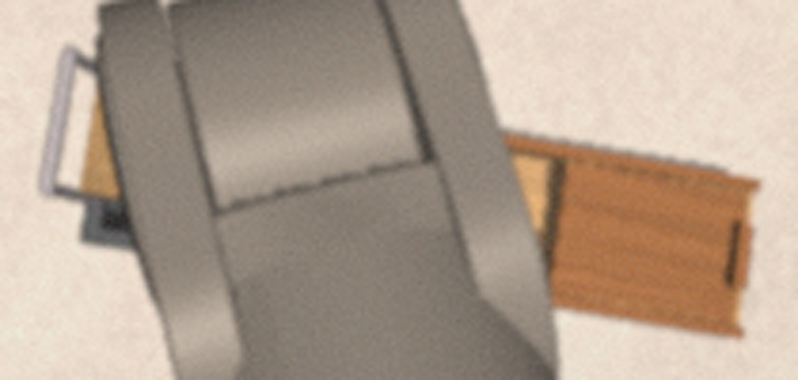

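arm_command(
  rows="0.9 -1 0 0 0; 1.75 -2.05 0 0 0; 1.75 -2.05 -1.5 0 0; 1.75 -2.05 -3 0 0; 1.75 -2.05 -3.8 0 0",
)

```text
t: 3.32
position: [0.468, 0.0393, 0.2574]
ee_rot: [-0.0, 0.744, 0.668, -0.001]
ft_force: [-0.1, -0.9, 1.0]
finger_gap: -0.0
```

```bash
python3 look.py 2 side
```

```text
3.375 [0.46783082 0.03931292 0.25694853] [-1.00929457 -0.60204847 -0.63735944] [-0.93  0.05  0.74  2.05 -0.04  1.06 -0.28]
```

View pics/side2.png

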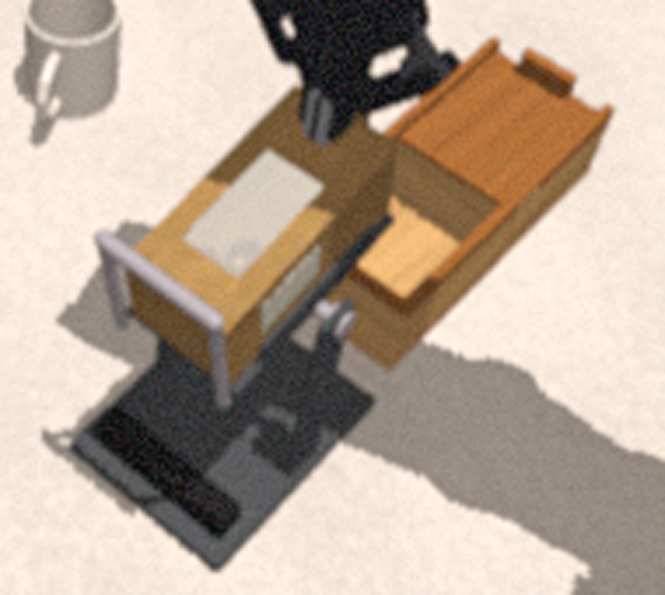

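arm_command(
  rows="-0.17 -1.5 0 0 0; -0.32 -2.9 0.2 0 0; -0.46 -4.2 0.3 0 0; -0.56 -5.1 0.2 0 0; -0.67 -6.1 -0.1 0 0",
)

```text
t: 4.0
position: [0.4622, -0.0225, 0.2579]
ee_rot: [0.0, 0.745, 0.668, 0.0]
ft_force: [-0.2, 1.5, -0.3]
finger_gap: -0.002
```

```bash
python3 look.py 3 side
```

```text
4.05 [ 0.46176319 -0.02365383  0.25745786] [-0.04330993 -1.10682721 -0.17121136] [-0.86  0.02  0.8   2.07 -0.02  1.06 -0.16]
```

View pics/side3.png

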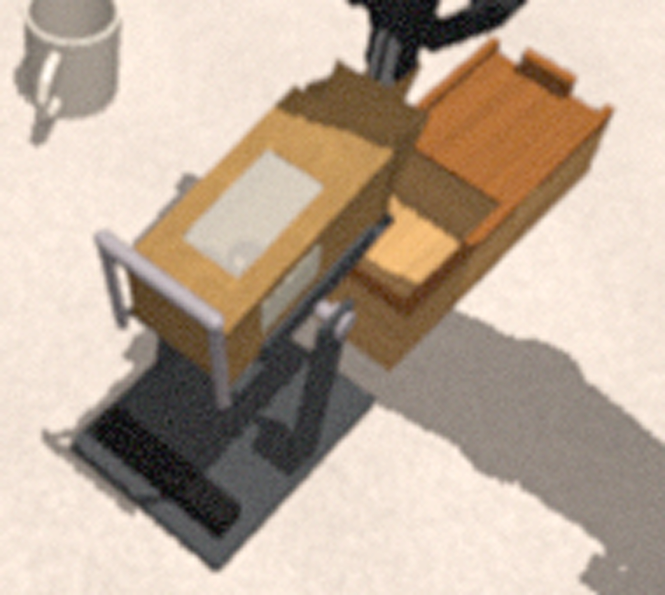

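arm_command(
  rows="-0.09 -0.8 -0.75 0 0; -0.19 -1.7 -1.45 0 0; -0.28 -2.5 -2.25 0 0; -0.34 -3.1 -3.05 0 0; -0.36 -3.3 -3.5 0 0",
)

```text
t: 4.68
position: [0.4585, -0.0554, 0.2224]
ee_rot: [0.0, 0.745, 0.667, -0.0]
ft_force: [-0.6, -0.6, 4.7]
finger_gap: -0.0
```

```bash
python3 look.py 4 side
```

```text
4.725 [ 0.45831916 -0.05543413  0.22215175] [-1.1062548  -0.06268208  4.24175155] [-0.8   0.08  0.84  2.11 -0.08  0.98 -0.03]
```

View pics/side4.png

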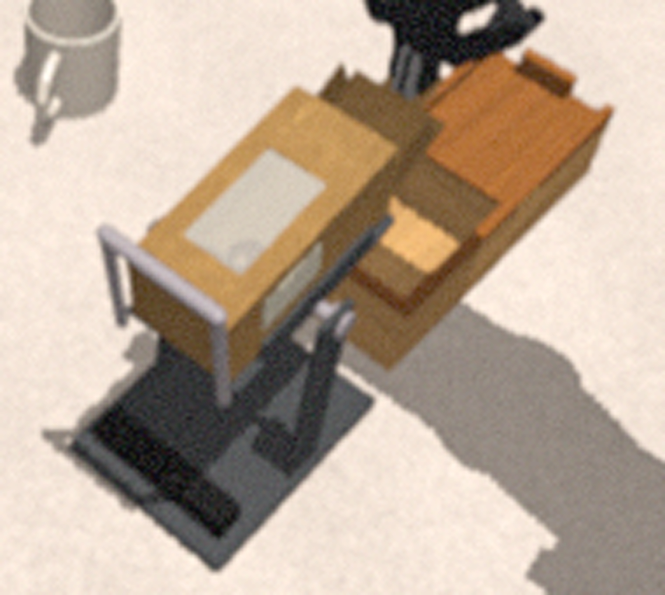

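arm_command(
  rows="0 0 3 0 0; 0 0 7 0 0; 0 2 11 0 0; 0.5 6 12 0 0; 1.0 11 12 0 0",
)

```text
t: 5.35
position: [0.469, 0.056, 0.3441]
ee_rot: [-0.0, 0.745, 0.667, 0.001]
ft_force: [0.4, 0.2, 0.2]
finger_gap: 0.002
```

```bash
python3 look.py 5 side
```

```text
5.4 [0.46877948 0.06312644 0.34315334] [-0.65252899  9.01224019 -0.42746977] [-0.96 -0.04  0.68  1.92  0.03  1.25 -0.39]
```

View pics/side5.png

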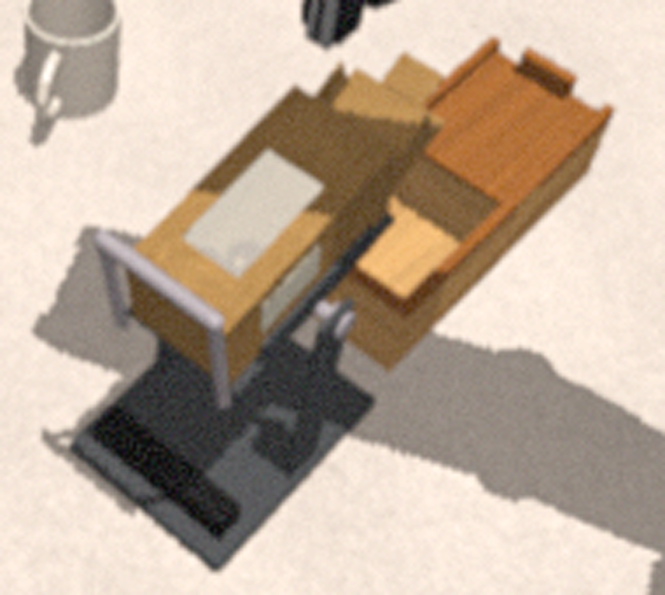

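```bash
python3 - <<'E'
from h import *
s=load('side')
for th in(.9,1.05,1.15,1.25):
    a=th-.17;x=-.0719-.085*np.sin(a);z=.1895+.085*np.cos(a);e=np.array([.11,.994])
    p=proj(s,[*(np.array([.472,.072])+x*e),z]);print(th,(p-[290,160])*3.5)
E
```

```text
0.9 [417.11120635  47.7093736 ]
1.05 [422.83399721  51.20929864]
1.15 [425.57618715  54.98301512]
1.25 [427.4519028   59.83204097]
```

arm_command(
  rows="0.5 4 0 0 0; 1 8 0 0 0; 1.4 12 0 0 0; 1.8 15 0 0 0; 1.8 15 -3 0 0",
)

```text
t: 6.02
position: [0.4874, 0.2079, 0.3135]
ee_rot: [0.0, 0.744, 0.669, 0.001]
ft_force: [-0.2, -0.9, -0.5]
finger_gap: -0.002
```

arm_command(
  rows="0 0 0 0 0; 0 0 -1 0 0; 0 0 -2 0 0; 0 0 -2 0 0; 0 0 -2 0 0",
)

```text
t: 6.65
position: [0.4867, 0.205, 0.2932]
ee_rot: [-0.0, 0.745, 0.667, 0.0]
ft_force: [-0.6, -0.4, 0.1]
finger_gap: 0.001
```

```bash
python3 look.py 6 side top
```

```text
6.75 [0.48669964 0.2050897  0.2932591 ] [ 0.1767282   0.14581646 -0.0944417 ] [-1.05  0.13  0.59  1.88 -0.08  1.15 -0.54]
```

View pics/side6.png

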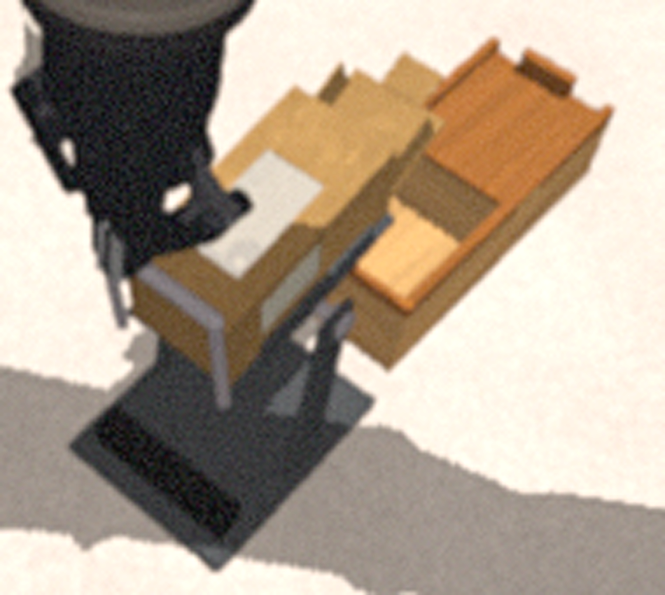

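View pics/top6.png

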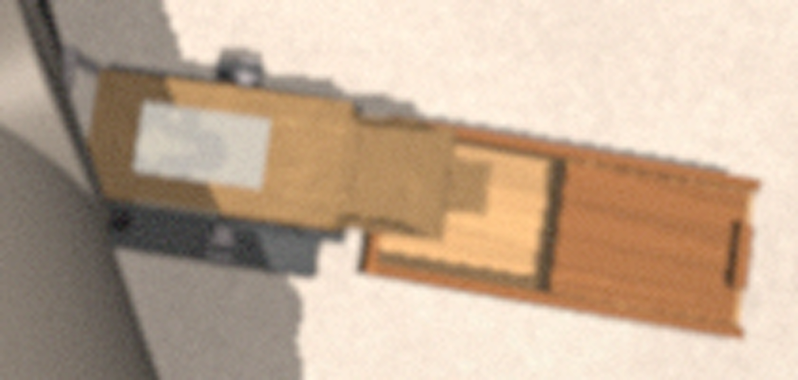

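arm_command(
  rows="0 0 -2 0 0; 0 0 -4 0 0; 0 0 -5.2 0 0; 0 0 -5.2 0 0; -0.1 -0.9 -5.2 0 0",
)

```text
t: 7.38
position: [0.4858, 0.1963, 0.2415]
ee_rot: [0.0, 0.744, 0.668, 0.0]
ft_force: [0.8, -0.9, 0.2]
finger_gap: 0.001
```

```bash
python3 look.py 7 side; python3 - <<'E'
import numpy as np
for a in np.arange(0,.96,.05):
    x=135*np.cos(.7198+a)+16;z=165+135*np.sin(.7198+a)-14
    print(round(a,2),np.round([47.2+.011*x,7.2+.0994*x,z/10],2))
E
```

```text
7.425 [0.48578812 0.19452401 0.24153909] [ 0.23093031 -1.68157142  0.14866697] [-1.02  0.18  0.59  1.96 -0.12  1.03 -0.49]
0.0 [48.49 18.88 24.  ]
0.05 [48.44 18.43 24.5 ]
0.1 [48.39 17.95 24.97]
0.15 [48.33 17.45 25.42]
0.2 [48.28 16.92 25.84]
0.25 [48.22 16.38 26.23]
0.3 [48.15 15.82 26.6 ]
0.35 [48.09 15.24 26.94]
0.4 [48.02 14.64 27.25]
0.45 [47.96 14.03 27.53]
0.5 [47.89 13.4  27.78]
0.55 [47.82 12.77 27.99]
0.6 [47.74 12.12 28.18]
0.65 [47.67 11.47 28.33]
0.7 [47.6  10.81 28.45]
0.75 [47.53 10.14 28.53]
0.8 [47.45  9.47 28.58]
0.85 [47.38  8.8  28.6 ]
0.9 [47.3   8.13 28.58]
0.95 [47.23  7.46 28.53]
```

View pics/side7.png

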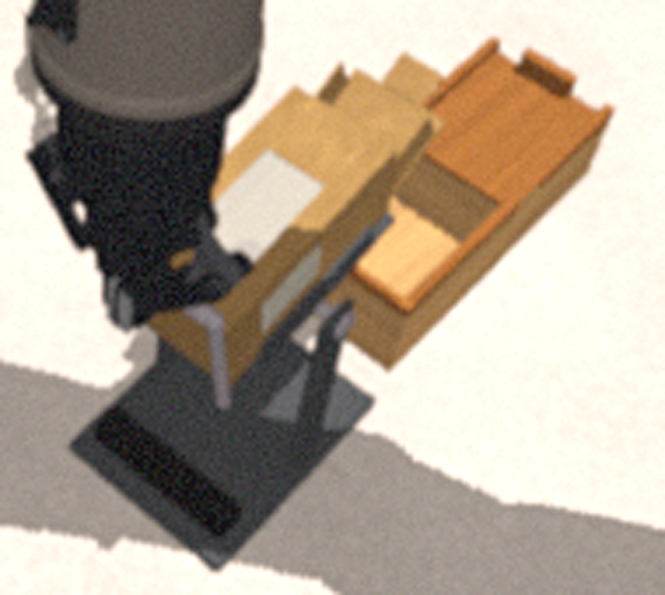

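arm_command(
  rows="-0.1 -0.65 0 0 0; -0.15 -1.1 0.4 0 0; -0.2 -1.55 0.85 0 0; -0.25 -2.05 1.3 0 0; -0.3 -2.6 1.7 0 0",
)

```text
t: 8.05
position: [0.4833, 0.1726, 0.2596]
ee_rot: [-0.001, 0.744, 0.668, 0.003]
ft_force: [-1.2, 16.5, 11.2]
finger_gap: 0.004
```

```bash
python3 look.py 8 side
```

```text
8.1 [0.48340717 0.17191813 0.26014016] [-3.94447866 14.30735233 12.17528632] [-1.01  0.14  0.6   1.96 -0.09  1.07 -0.47]
```

View pics/side8.png

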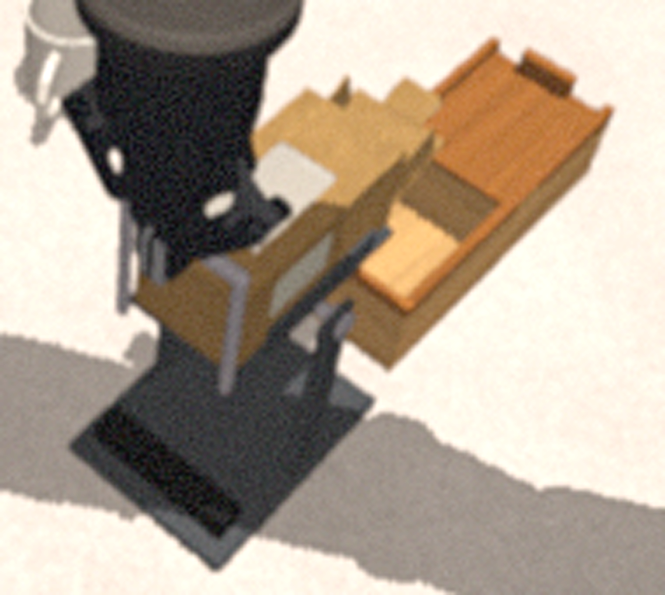

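arm_command(
  rows="-0.05 -0.4 0.6 0 0; -0.1 -0.8 0.9 0 0; -0.15 -1.2 1.15 0 0; -0.18 -1.65 1.4 0 0; -0.23 -2.1 1.65 0 0",
)

```text
t: 8.72
position: [0.4807, 0.1501, 0.2754]
ee_rot: [-0.0, 0.744, 0.668, 0.002]
ft_force: [0.7, 7.9, 4.4]
finger_gap: 0.0
```

```bash
python3 look.py 9 side
```

```text
8.775 [0.4807738  0.14945753 0.27572576] [-0.08285646  6.67751415  6.32055094] [-1.    0.1   0.62  1.96 -0.07  1.1  -0.46]
```

View pics/side9.png

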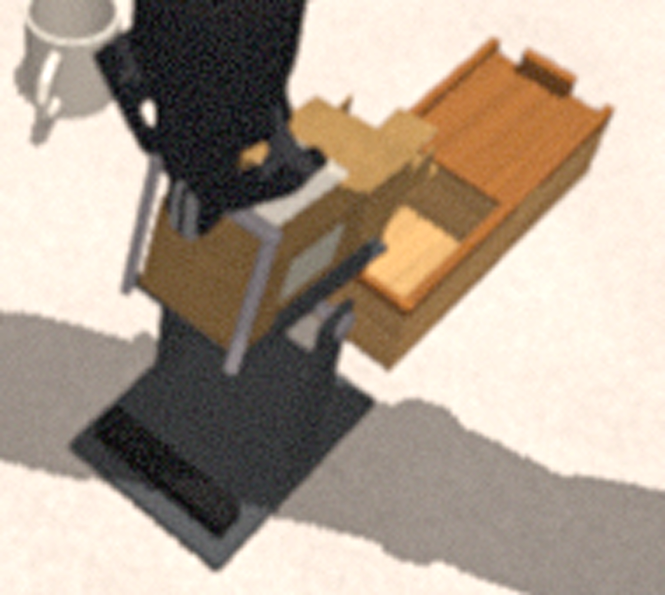

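arm_command(
  rows="-0.04 -0.35 0.2 0 0; -0.08 -0.7 0.37 0 0; -0.12 -1.05 0.52 0 0; -0.16 -1.4 0.67 0 0; -0.2 -1.75 0.8 0 0",
)

```text
t: 9.4
position: [0.4789, 0.1323, 0.2835]
ee_rot: [-0.0, 0.744, 0.668, 0.002]
ft_force: [2.8, 6.9, 5.1]
finger_gap: 0.005
```

arm_command(
  rows="-0.04 -0.35 0.1 0 0; -0.08 -0.7 0.2 0 0; -0.12 -1.05 0.3 0 0; -0.16 -1.4 0.4 0 0; -0.2 -1.75 0.5 0 0",
)

```text
t: 10.02
position: [0.4769, 0.1145, 0.2883]
ee_rot: [-0.0, 0.744, 0.668, 0.001]
ft_force: [2.7, 5.6, 2.5]
finger_gap: -0.0
```

```bash
python3 look.py 10 side
```

```text
10.075 [0.47693247 0.11400332 0.28840132] [2.72877191 3.69736664 3.37541029] [-0.97  0.05  0.64  1.97 -0.04  1.13 -0.42]
```

View pics/side10.png

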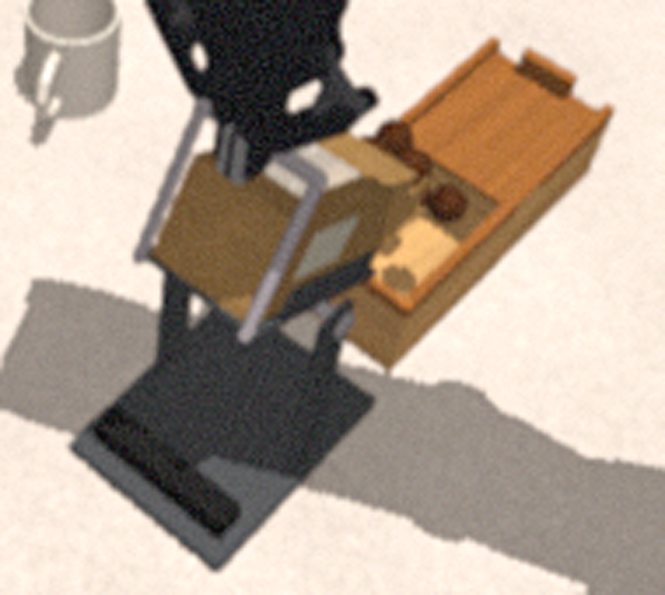

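arm_command(
  rows="-0.02 -0.2 0.03 0 0; -0.04 -0.4 0.08 0 0; -0.07 -0.65 0.12 0 0; -0.1 -0.9 0.15 0 0; -0.13 -1.2 0.18 0 0",
)

```text
t: 10.7
position: [0.4755, 0.1026, 0.29]
ee_rot: [-0.0, 0.744, 0.668, 0.001]
ft_force: [2.1, 5.6, 4.5]
finger_gap: -0.0
```

arm_command(
  rows="-0.03 -0.3 0.03 0 0; -0.06 -0.6 0.05 0 0; -0.1 -0.9 0.05 0 0; -0.13 -1.15 0.05 0 0; -0.15 -1.4 0.05 0 0",
)

```text
t: 11.32
position: [0.4738, 0.0885, 0.2904]
ee_rot: [-0.0, 0.744, 0.668, 0.001]
ft_force: [2.4, 5.0, 3.9]
finger_gap: -0.001
```

```bash
python3 look.py 11 side top
```

```text
11.425 [0.4737566  0.08822358 0.29028916] [1.37441141 3.50387599 3.34760514] [-0.95  0.03  0.66  1.98 -0.02  1.13 -0.39]
```

View pics/side11.png

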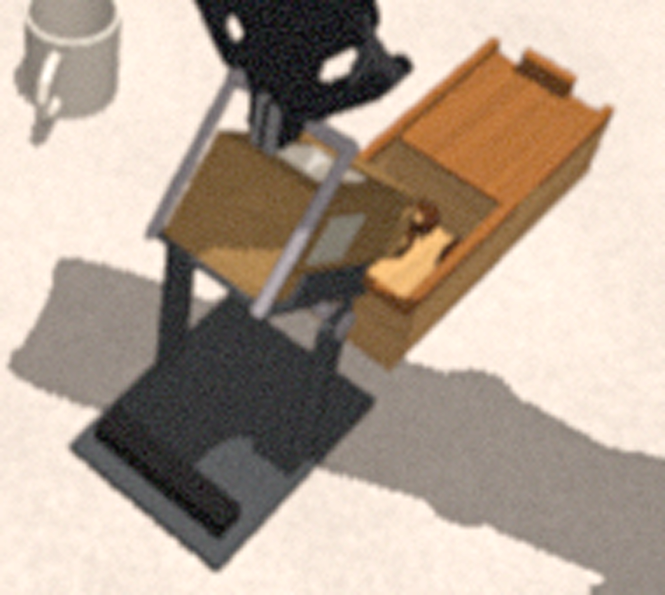

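View pics/top11.png

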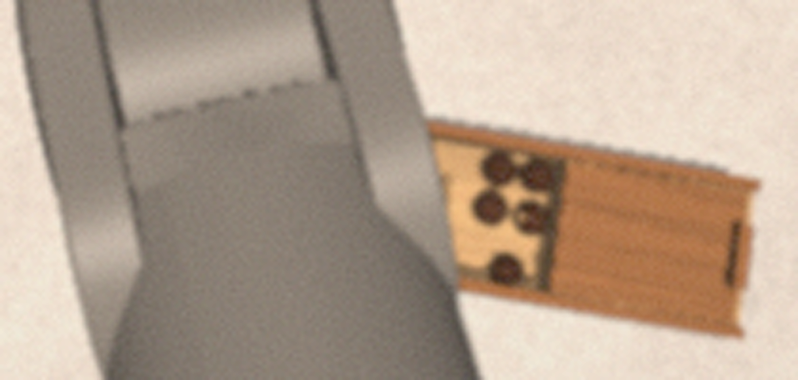

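arm_command(
  rows="0.1 0.9 0 0 0; 0.2 1.8 -0.1 0 0; 0.3 2.8 -0.4 0 0; 0.4 3.7 -0.65 0 0; 0.5 4.6 -1 0 0",
)

```text
t: 12.05
position: [0.4784, 0.1349, 0.2794]
ee_rot: [-0.0, 0.744, 0.668, -0.0]
ft_force: [0.8, 4.0, 3.2]
finger_gap: 0.004
```

arm_command(
  rows="0.1 0.9 -0.4 0 0; 0.2 1.8 -0.8 0 0; 0.3 2.6 -1.3 0 0; 0.4 3.4 -1.8 0 0; 0.45 4.1 -2.4 0 0",
)

```text
t: 12.68
position: [0.483, 0.1756, 0.2553]
ee_rot: [0.0, 0.745, 0.668, 0.0]
ft_force: [-0.0, 3.1, -1.5]
finger_gap: -0.001
```

arm_command(
  rows="0.05 0.6 -0.6 0 0; 0.1 1.1 -1 0 0; 0.2 1.7 -1.4 0 0; 0.3 2.7 -1.5 0 0; 0.4 4.5 -1.5 0 0",
)

```text
t: 13.3
position: [0.4871, 0.2205, 0.2408]
ee_rot: [0.0, 0.745, 0.667, -0.0]
ft_force: [-0.8, -0.5, -0.2]
finger_gap: -0.001
```

```bash
python3 look.py 12 side top
```

```text
13.4 [0.48687044 0.22260409 0.24068392] [-0.68664405  0.27779803  0.20679574] [-1.04  0.2   0.57  1.93 -0.13  1.04 -0.52]
```

View pics/side12.png

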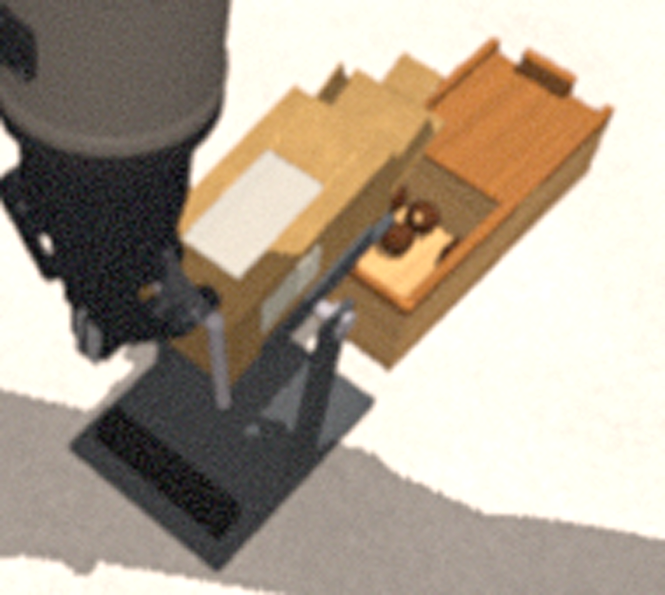

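View pics/top12.png

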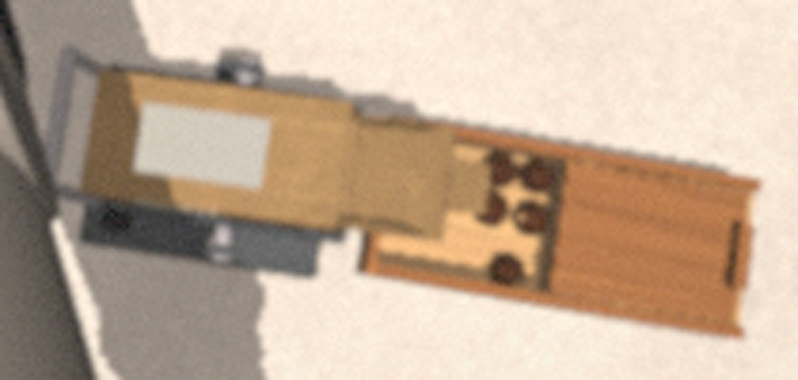

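arm_command(
  rows="0 0 4 0 0; 0 0 9 0 0; 0 0 14 0 0; -0.3 -4 15 0 0; -0.8 -10 15 0 0",
)

```text
t: 14.02
position: [0.4792, 0.1201, 0.3916]
ee_rot: [0.0, 0.744, 0.668, 0.001]
ft_force: [0.7, -1.5, 0.1]
finger_gap: 0.002
```

arm_command(
  rows="-0.5 -5 0 0 0; -1 -10 0 0 0; -1.5 -15 0 0 0; -2 -20 0 0 0; -2.5 -25 0 0 0",
)

```text
t: 14.65
position: [0.4535, -0.1317, 0.3909]
ee_rot: [-0.0, 0.745, 0.668, 0.0]
ft_force: [0.5, 0.7, 0.9]
finger_gap: -0.004
```

arm_command(
  rows="-0.5 -5 0 0 0; -1 -10 0 0 0; -1.5 -15 0 0 0; -2 -18 -2 0 0; -2.5 -18.5 -5 0 0",
)

```text
t: 15.28
position: [0.4285, -0.3173, 0.3404]
ee_rot: [0.001, 0.746, 0.666, -0.001]
ft_force: [0.4, 1.0, 0.5]
finger_gap: -0.002
```

arm_command(
  rows="0 0 0 0 0; 0 0 0 0 0; 0 0 0 0 0; 0 0 0 0 0; 0 0 0 0 0",
)

```text
t: 15.9
position: [0.4292, -0.3147, 0.341]
ee_rot: [0.0, 0.744, 0.668, 0.0]
ft_force: [0.3, 1.0, 0.4]
finger_gap: 0.001
```

arm_command(
  rows="-0.4 0 -5 0 0; -0.4 0 -10 0 0; -0.4 0 -15 0 0; -0.4 0 -20 0 0; -0.4 0 -24 0 0",
)

```text
t: 16.52
position: [0.4246, -0.3147, 0.0988]
ee_rot: [-0.0, 0.745, 0.668, -0.0]
ft_force: [1.1, -0.2, -0.1]
finger_gap: -0.0
```

arm_command(
  rows="0 0 -1 0 0; 0 0 -2.3 0 0; 0 0 -2.3 0 0; 0 0 -2.3 0 0; 0 0 -2.3 0 0",
)

```text
t: 17.15
position: [0.4254, -0.315, 0.0784]
ee_rot: [0.0, 0.744, 0.668, 0.0]
ft_force: [0.3, -0.2, -0.3]
finger_gap: -0.001
```

```bash
python3 look.py 13 side top
```

```text
17.25 [ 0.4252268  -0.3149098   0.07812436] [ 0.09014429  0.67193596 -0.31649947] [-0.16  0.55  0.87  2.1  -0.61  0.77  0.99]
```

View pics/side_full_13.png

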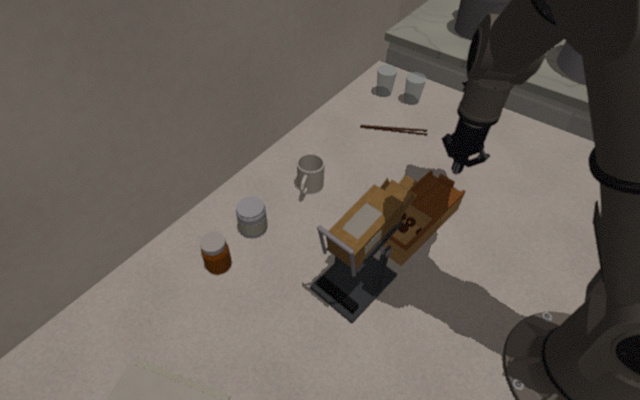

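View pics/top_full_13.png

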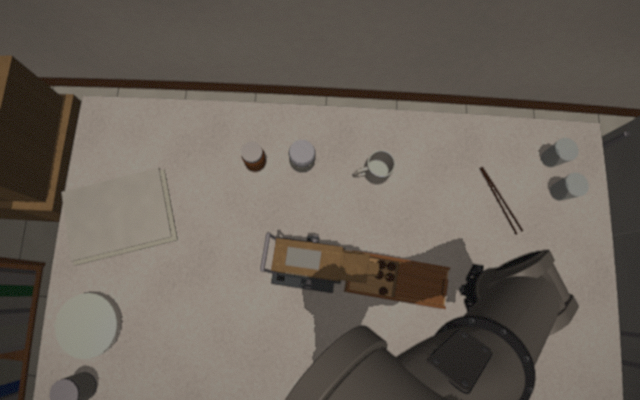

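arm_command(
  rows="0.19 1.5 0 0 0; 0.38 3 0 0 0; 0.57 4.5 0 0 0; 0.76 6 0 0 0; 0.95 7.4 0 0 0",
)

```text
t: 17.88
position: [0.4345, -0.2397, 0.0776]
ee_rot: [-0.0, 0.744, 0.668, -0.0]
ft_force: [-2.0, -2.1, 0.0]
finger_gap: -0.004
```

arm_command(
  rows="0.19 1.5 0 0 0; 0.38 3 0 0 0; 0.57 4.5 0 0 0; 0.72 5.7 0 0 0; 0.88 6.9 0 0 0",
)

```text
t: 18.5
position: [0.4432, -0.1711, 0.0777]
ee_rot: [-0.0, 0.745, 0.668, -0.0]
ft_force: [-1.0, -2.1, -0.7]
finger_gap: -0.0
```

```bash
python3 look.py 14 side top
```

```text
18.6 [ 0.44361225 -0.17052731  0.07761265] [0.44002476 0.77792013 1.26792408] [-0.51  0.48  0.93  2.21 -0.6   0.72  0.72]
```

View pics/side14.png

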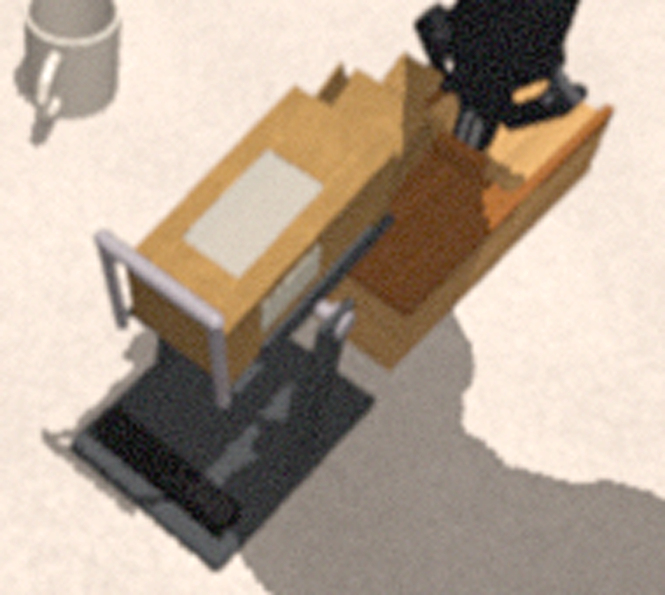

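View pics/top14.png

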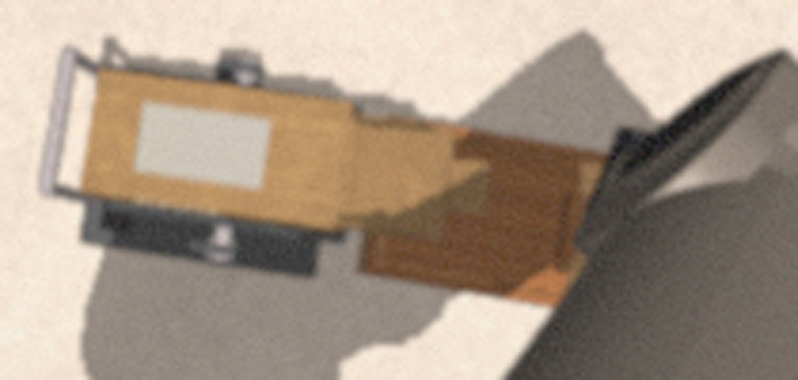

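arm_command(
  rows="0.02 0.2 0 0 0; 0.05 0.4 0 0 0; 0.07 0.55 0 0 0; 0.1 0.7 0 0 0; 0.1 0.7 0 0 0",
)

```text
t: 19.23
position: [0.444, -0.1674, 0.0779]
ee_rot: [0.002, 0.745, 0.667, -0.001]
ft_force: [-3.1, -14.8, -2.0]
finger_gap: 0.001
```

arm_command(
  rows="-0.1 -1 0 0 0; -0.3 -2.5 0 0 0; -0.3 -2.5 4 0 0; -0.5 -4 9 0 0; -1 -8 14 0 0",
)

```text
t: 19.85
position: [0.4343, -0.2435, 0.2177]
ee_rot: [-0.001, 0.744, 0.668, -0.0]
ft_force: [1.6, 1.2, 0.1]
finger_gap: 0.001
```

arm_command(
  rows="-0.3 -4 2 0 0; -0.6 -8 3 0 0; -0.6 -12 3 0 0; -0.6 -15 3 0 0; -0.6 -15 3 0 0",
)

```text
t: 20.48
position: [0.4271, -0.3962, 0.2463]
ee_rot: [0.0, 0.746, 0.666, -0.001]
ft_force: [0.4, 0.9, 0.5]
finger_gap: -0.002
```

```bash
python3 look.py 15 side top
```

```text
20.575 [ 0.42785013 -0.39392221  0.2460925 ] [-0.99465519  1.18196708  0.36993308] [-0.18  0.43  1.07  1.84 -0.42  1.12  0.94]
```

View pics/side15.png

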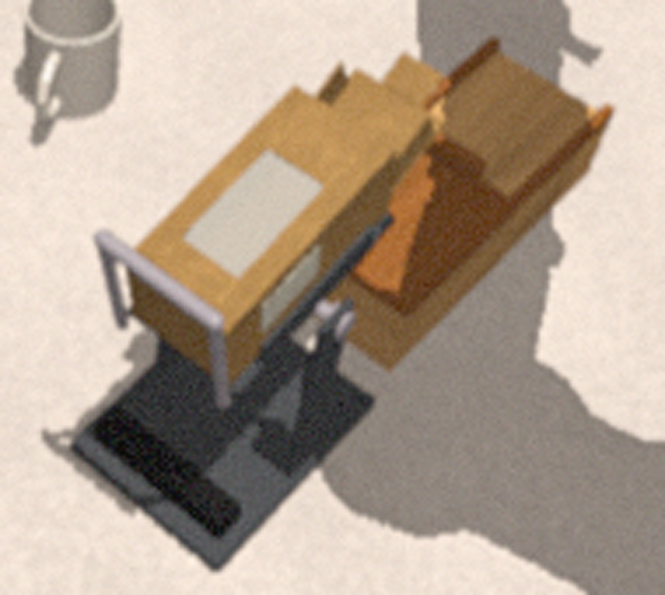

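View pics/top15.png

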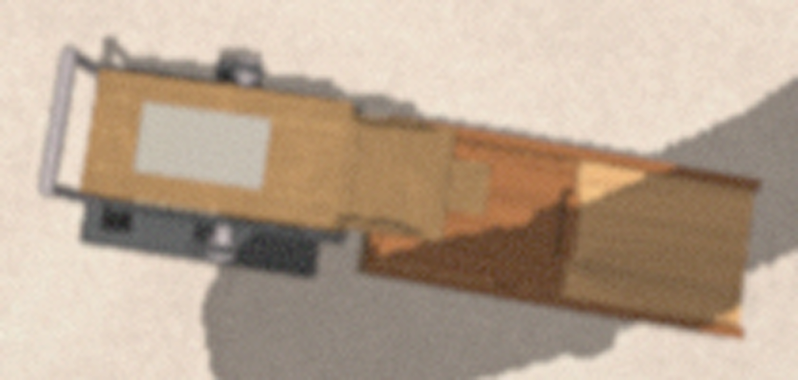

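```bash
python3 - <<'E'
from h import *
t=load('top')
a=onz(t,250+571/3.8,220+232/3.8,.07);d=a[:2]-[.4535,-.089];print(a,d@[.126,.992])
E
```

```text
[ 0.44195262 -0.15752103  0.07      ] -0.06942783392885747
```

```bash
python3 - <<'E'
from h import *
o=np.array([.4535,-.089]);e=np.array([.126,.992]);n=np.array([-.992,.126])
A=cv2.imread('pics/top0.png');B=cv2.imread('pics/top15.png') is not None and cv2.imread('pics/top_full_15.png')
S0=cv2.imread('pics/side0.png');S1=cv2.imread('pics/side_full_15.png')
t=load('top');s=load('side')
xs=np.arange(-.1,-.04,.002)
def prof(im,f,z,ys,xs):
    g=im.astype(np.float32);out=[]
    for x in xs:
        v=[]
        for y in ys:
            p=proj(f,[*(o+x*e+y*n),z]);v.append(cv2.getRectSubPix(g,(1,1),(float(p[0]),float(p[1])))[0,0])
        out.append(np.mean(v,0))
    return np.array(out)
p0=prof(A,t,.07,np.arange(-.035,.036,.01),xs)
p1=prof(B,t,.07,[-.038,-.034,-.03],xs)
q1=prof(S1,s,.07,[-.038,-.034,-.03],xs)
p2=prof(B,t,.07,[.03,.034,.037],xs)
for i,x in enumerate(xs): print(round(x*1000),np.round(p0[i]),np.round(p1[i]),np.round(p2[i]),np.round(q1[i]))
# lip open: old outer end
E
python3 - <<'E'
import cv2
im=cv2.imread('pics/top_full_15.png')[235:310,335:460];im=cv2.convertScaleAbs(cv2.resize(im,None,fx=6,fy=6,interpolation=2),alpha=2,beta=10);cv2.imwrite('pics/z1.png',im)
im=cv2.imread('pics/side_full_15.png')[170:260,385:475];im=cv2.convertScaleAbs(cv2.resize(im,None,fx=6,fy=6,interpolation=2),alpha=2,beta=10);cv2.imwrite('pics/z2.png',im)
E
```

```text
-100 [38. 63. 99.] [ 53.  79. 102.] [41. 60. 78.] [ 51.  84. 113.]
-98 [38. 64. 99.] [ 57.  84. 109.] [41. 60. 78.] [ 55.  90. 120.]
-96 [38. 64. 99.] [ 59.  88. 115.] [40. 59. 77.] [ 57.  94. 124.]
-94 [39. 64. 99.] [ 63.  93. 121.] [41. 60. 77.] [ 55.  92. 121.]
-92 [38. 64. 99.] [ 66.  97. 126.] [42. 61. 78.] [ 51.  86. 114.]
-90 [ 39.  64. 100.] [ 68.  99. 130.] [42. 61. 79.] [ 46.  80. 107.]
-88 [38. 64. 99.] [ 68. 101. 132.] [42. 62. 80.] [42. 74. 99.]
-86 [39. 64. 99.] [ 70. 105. 136.] [43. 62. 80.] [40. 71. 95.]
-84 [38. 64. 99.] [ 72. 107. 138.] [43. 62. 81.] [35. 64. 86.]
-82 [38. 63. 99.] [ 73. 107. 138.] [43. 63. 82.] [32. 59. 79.]
-80 [38. 64. 99.] [ 73. 108. 138.] [43. 63. 82.] [32. 56. 77.]
-78 [ 39.  64. 100.] [ 72. 107. 138.] [43. 63. 82.] [31. 55. 74.]
-76 [ 39.  64. 100.] [ 72. 107. 138.] [44. 63. 83.] [30. 55. 75.]
-74 [39. 64. 99.] [ 73. 107. 138.] [44. 64. 83.] [32. 56. 76.]
-72 [38. 64. 99.] [ 71. 105. 136.] [43. 63. 82.] [33. 58. 79.]
-70 [ 39.  64. 100.] [ 65.  97. 127.] [39. 58. 76.] [34. 61. 81.]
-68 [ 39.  64. 100.] [ 57.  85. 115.] [33. 50. 68.] [35. 62. 83.]
-66 [ 39.  64. 100.] [ 47.  73. 105.] [29. 43. 62.] [36. 63. 85.]
-64 [38. 64. 99.] [ 41.  65. 101.] [24. 39. 58.] [37. 65. 86.]
-62 [36. 60. 93.] [ 40.  65. 101.] [22. 37. 57.] [37. 65. 86.]
-60 [33. 53. 81.] [ 39.  65. 102.] [23. 37. 58.] [38. 64. 86.]
-58 [29. 45. 64.] [ 39.  65. 102.] [25. 39. 59.] [38. 66. 89.]
-56 [28. 40. 53.] [ 38.  65. 102.] [25. 40. 59.] [38. 66. 89.]
-54 [28. 39. 51.] [ 39.  65. 102.] [24. 38. 58.] [37. 67. 90.]
-52 [31. 44. 57.] [ 40.  66. 103.] [22. 37. 58.] [38. 69. 92.]
-50 [38. 55. 71.] [ 40.  67. 103.] [25. 39. 59.] [39. 70. 94.]
-48 [46. 69. 89.] [ 41.  67. 103.] [27. 39. 60.] [41. 71. 94.]
-46 [ 56.  82. 107.] [ 41.  67. 104.] [24. 38. 58.] [40. 70. 92.]
-44 [ 63.  92. 121.] [ 40.  66. 103.] [24. 38. 58.] [38. 67. 90.]
-42 [ 66.  97. 126.] [ 40.  66. 103.] [25. 39. 59.] [37. 65. 87.]
```

View pics/z1.png

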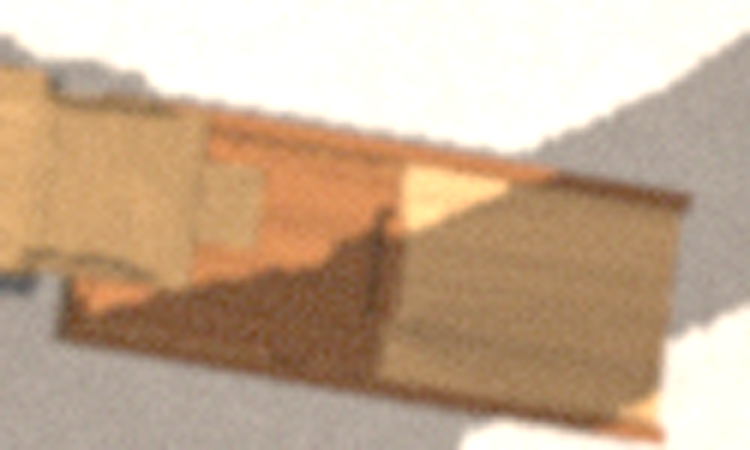

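View pics/z2.png

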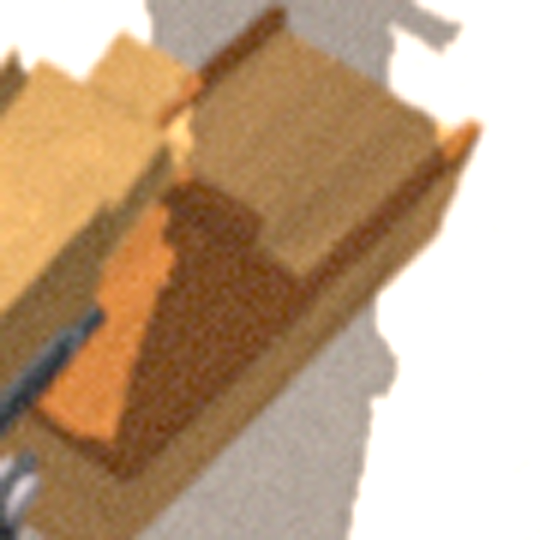

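arm_command(
  rows="0.2 4 0 0 0; 0.5 9 0 0 0; 0.9 14 0 0 0; 1.2 18 -3 0 0; 1.2 19.2 -7 0 0",
)

```text
t: 21.2
position: [0.4418, -0.1971, 0.1759]
ee_rot: [-0.0, 0.742, 0.67, 0.002]
ft_force: [0.7, 0.3, 0.1]
finger_gap: 0.001
```

arm_command(
  rows="0 0 -4 0 0; 0 0 -8 0 0; 0 0 -9.8 0 0; 0 0 -9.8 0 0; 0 0 -9.8 0 0",
)

```text
t: 21.82
position: [0.4407, -0.2015, 0.0791]
ee_rot: [0.0, 0.744, 0.668, 0.0]
ft_force: [0.2, -0.1, 0.1]
finger_gap: -0.001
```

arm_command(
  rows="0.15 1.5 -0.2 0 0; 0.3 2.5 -0.2 0 0; 0.4 3.2 -0.2 0 0; 0.45 3.6 -0.2 0 0; 0.5 4 -0.2 0 0",
)

```text
t: 22.45
position: [0.445, -0.167, 0.077]
ee_rot: [0.004, 0.746, 0.666, -0.002]
ft_force: [-7.7, -49.9, -9.4]
finger_gap: 0.003
```

arm_command(
  rows="0.02 0.1 0 0 0; 0.04 0.2 0 0 0; 0.06 0.4 0 0 0; 0.06 0.4 0 0 0; 0.06 0.4 0 0 0",
)

```text
t: 23.08
position: [0.4449, -0.1669, 0.0771]
ee_rot: [0.006, 0.747, 0.665, -0.003]
ft_force: [-8.5, -60.0, -13.7]
finger_gap: -0.0
```

```bash
python3 look.py 16 side top
```

```text
23.175 [ 0.44497503 -0.16689552  0.07714984] [ -8.24399157 -60.72799784 -14.19615113] [-0.53  0.48  0.93  2.22 -0.59  0.7   0.7 ]
```

View pics/side16.png

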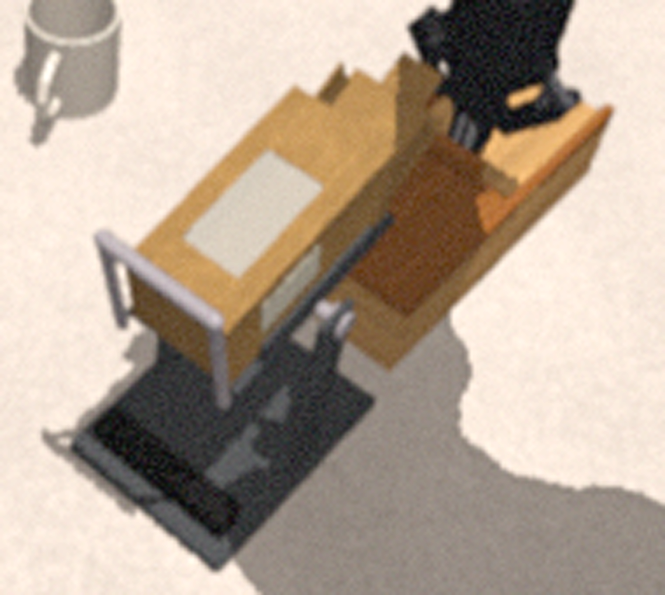

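arm_command(
  rows="-0.1 -1 0 0 0; -0.3 -2.5 0 0 0; -0.3 -3.5 4 0 0; -0.5 -5 9 0 0; -1 -8 14 0 0",
)

```text
t: 23.8
position: [0.4358, -0.2379, 0.2178]
ee_rot: [-0.0, 0.744, 0.668, -0.0]
ft_force: [0.8, 0.8, -0.3]
finger_gap: 0.0
```

arm_command(
  rows="-0.3 -4 2 0 0; -0.6 -8 3 0 0; -0.6 -12 3 0 0; -0.6 -15 3 0 0; -0.6 -15 3 0 0",
)

```text
t: 24.42
position: [0.4289, -0.3901, 0.2464]
ee_rot: [0.0, 0.746, 0.666, -0.0]
ft_force: [-0.1, 0.6, 0.4]
finger_gap: 0.0
```

```bash
python3 look.py 17 side top
```

```text
24.525 [ 0.42958529 -0.38781817  0.24614624] [-0.49988427  0.00600648 -0.9753484 ] [-0.19  0.42  1.08  1.85 -0.41  1.12  0.93]
```

View pics/side_full_17.png

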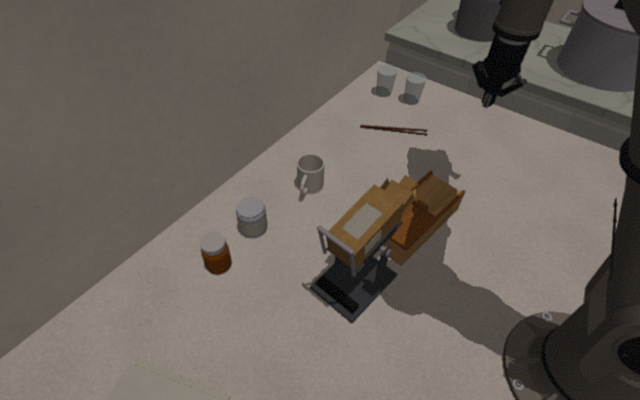

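View pics/top17.png

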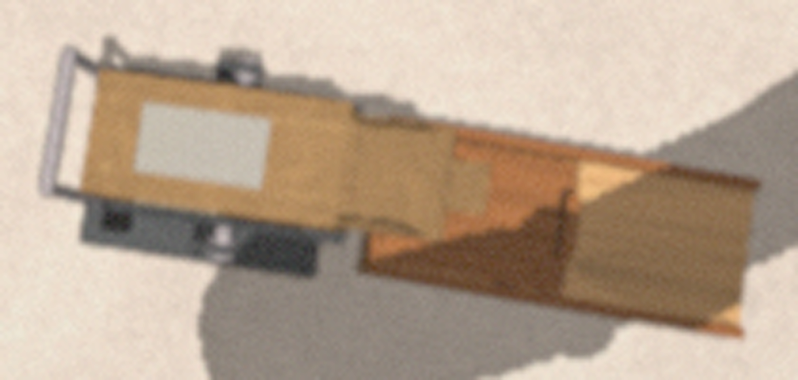

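The pictures show the cover shut against its stop, the carton back at rest with its spout out, and the mug, tin and jar where they were. The arm is clear of everything, so I am handing the job in.

```bash
python3 -c "
from plant import job
print(job.close_job())"
```

```text
the job is handed in; nothing more can be done
None
```

I finished the job and handed it in at about 24.5 s; no verdict was reported.

- **Spout:** I pushed the tab out and down to its stop with closed fingers. In the side picture it sits at about 1.25 rad, with the carton back at rest.
- **Pour:** I tipped the carton with the rear bar to about 0.85 rad over roughly 4 s. The top picture then showed all five nuts in the bay. I let the carton back down with the fingers following the bar, and it came to rest empty with the spout still out.
- **Cover:** I pushed the lip until it stopped. The camera check was unclear: compared with the open position, the cover's edge could have been about 4 mm short of shut. I pushed again, and it moved only 0.5 mm under about 60 N at the wrist, against 1.2 N to slide, so I take it as fully shut.

The 60 N was on the fingertips. The rules allow 120 N at the wrist but 40 N for the arm or gripper body, so if fingertip contact counts towards the 40 N, that second push exceeded it.

In the last pictures the mug, tin and jar had not visibly moved, and the robot was clear of everything.

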